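# Hang the dip basket on its drip hook

### The arm

A 7-joint arm with a two-finger parallel gripper is mounted at the origin on a cart in front of the work surface, level with it; the furniture and walls round the work are solid. World frame = base frame: x ahead of the robot, y to its left, z up, the work surface at z = 0. Lengths are in m, angles in degrees, forces in N, time in s.
With the tool pointing down it reaches from about 0.425 to 0.875 m from the base axis. Payload 4.7 kg.
Tool frame: the origin (TCP) lies at the very end of the fingers, on their centre line; the grasp point (between the pads) lies 19 mm behind it; z points along the fingers, y is the line along which they close (so a half turn about z gives the same grasp; the last joint's range is limited). The gripper opens to 87 mm and grips with 3 to 60 N. Pads are 19 mm wide; open, the fingers measure 117 mm over their backs; the gripper's body (75 mm by 190 mm) begins 51 mm behind the grasp point.
Start: joints at [69.162, 18.392, -4.016, 83.108, 1.295, 78.541, -3.26], TCP at [0.24, -0.604, 0.223] pointing down, gripper open.
Joint ranges: [-163.93, 163.93], [-17.29, 119.83], [-79.2, 71.16], [3.27, 140.29], [-89.18, 269.18], [5.43, 117.66], [-154.24, 154.24]. Speed limits (degrees/s): [147.25, 147.25, 180, 180, 180, 180, 180].

### API

Orientations are given as [roll, pitch, yaw] about the fixed x, y, z axes, in that order (R = Rz(yaw) Ry(pitch) Rx(roll)).
In Python, from cell import get_obs, read_camera, sign_off, silhouettes gives the robot as it stands.
- The arm moves only by the tool play_rows, never from a script. Its argument "steps" is a list that holds one entry, the list of rows, each a list of 7 numbers: the shift along the tool's x, y, z in m, then the turn, a rotation vector about the tool's x, y, z in rad, then the finger opening in m, from 0 to 0.087. A call has 1 to 12 rows; each row shifts and turns the commanded pose from where the row before left it, along the tool's axes as they then stand; what a row does not reach is not made up. A row lasts 1/10 s, in which the tool goes at most 50 mm and 8.59 degrees, less where a joint would pass 70% of its speed; a pose out of reach is approached as far as the arm can. A call is refused whole if a number of a shift passes 0.05 or a number of a turn 0.15, either way. A call with a gripper value outside its range is refused whole. The fingers move at their own pace and stop on an object; "force" is the grip in N (left out, the last holds). Time passes only in rows, so rows that do not move let the fingers close. It gives the time, the measured TCP pose, the force, the opening and the grip force at its end, in the units of the state.
- get_obs(): the state, without advancing time (a new reading comes with each control period).
- read_camera(name): name is "scene" or "top" or "wrist"; returns a dict with "frame" (420x560x3 uint8, red, green, blue), "intrinsics" (3x3 intrinsics, pixels), "k1" (the pictures are not rectified: a ray, as slopes to the right and down, at radius r is drawn at 1 + k1 r^2 times it, then the intrinsics apply), "view" (4x4, takes a point from world to camera coordinates). Camera axes: x right, y up, looking along -z (the intrinsics and any distortion apply to the point x, -y, -z); pixel columns grow to the right and rows downward; lengths in m; the calibration is good to about 2 mm. A picture is of the moment at which its call begins. There is no depth.
- sign_off(): hands the job in; it is judged then, once.
Trained networks look in the newest picture that a camera, given by its name, has taken for a name from the list of things; names that differ only in an ending like _2 or _b are one class to them, and where a whole thing is asked for, a point or a joint stands for the part that bears it (a point fixed in the world has none). Each returns a list of dicts, best first, with "p" (0 to 1); they miss things now and then, are a little off and sometimes report something else, mostly with a low value. They report only what shows in the picture. A call takes as long as a camera call.
- silhouettes(camera, name): "pixels" (420x560 bool, what is visible of it) and "extent" ([left, top, right, bottom] in pixels, round what is visible of it).
The state is a dict: "time_s": time; "qpos": joint angles; "joint_velocities": joint speeds; "effort": joint torques, N m; "tool_pos": TCP position; "tool_rot": TCP orientation; "force": force on the tool from outside, world axes, zero at the start; "wrist_torque": the same for the moment, N m; "grip_width": finger opening in m; "grasp_force": force on a finger pad.
Only numpy, scipy, OpenCV 4.12 (cv2) and the standard library are available. Lean on these libraries where they do the work, as an engineer would, in place of code of your own. Each camera call takes 0.05 s, during which the arm holds its last target. There are 200 camera calls.

### The job

The wax rings in the little wire dip basket have just been rinsed. Lift the basket, bring its bail over the open tip of the drip stand's hook from the side and lower it so that the bail rests in the bottom of the hook and the basket hangs freely over the pan. Keep the basket upright so that both rings stay in it, and leave the pliers, ring clamp and cut-open can alone.

Things in the scene. Friction and masses are not known exactly. Their poses are not given: they have to be found in the camera images.
- basket_grip (a point): Centre of the black grip on top of the loose wire dip basket: upright, 14 mm (x) by 20 mm (y) by 50 mm high, centred over the basket, 164 mm above its underside (basket 189 mm tall in all, about 0.17 kg). z is up when upright; y lies in the bail's plane, x is the way through the bail.
- basket_apex (a point): Top of the basket's bail (middle of its wire), 115 mm above the basket's underside, 49 mm below basket_grip; axes as there. The bail is a stiff 4 mm wire arch in the basket's y-z plane: y = +-8 mm at 1.5 mm below the apex, +-17 mm at 8 mm, +-31 mm at 37 mm, then down to the rim 70 mm below. The window under it is open along x. A 6 mm stem joins apex and grip.
- basket: The wire dip basket itself: a round cup, 72 mm across and 47 mm high, open on top, with the bail and grip above it; origin at the centre of its underside, z up. It stands on the fixed white draining board on feet (board top at z = 0.055) at the start.
- wax_ring_big: Loose green wax ring, 26 mm across and 14 mm high, lying in the basket; origin at the centre of its underside.
- wax_ring_small: Loose green wax ring, 22 mm across and 7 mm high, lying in the basket; origin at the centre of its underside.
- drip_stand: Fixed steel stand on the draining board, turned differently each time: pan 130 (x) by 100 mm (y), rim 12 mm; origin under its centre. A post at x = +52 mm carries an 8 mm wire hook in the stand's x-z plane: it arches towards -x (top 164 mm over the origin, at x = +32), dips to the throat at x = 0 and turns up to the open tip at x = -20. It opens to -x: bring the bail on from there, along +x.
- throat (a point): Bottom of the hook's throat, on top of the wire, 139 mm above the stand's origin, x = y = 0 in the stand; axes as the stand's. The bail's apex (middle of its wire) lies about 2 mm above this point when hung. The throat is a V about 20 mm wide between the wires 9 mm above its bottom.
- hook_tip (a point): Centre of the 11 mm ball at the open tip of the hook, 20 mm from the throat towards the stand's -x and 15 mm higher; the top of the ball is 20.5 mm higher than the throat. Axes as the stand's.
- pliers: Bystander: flat pliers with red handles, 45 x 138 x 12 mm, lying on the bench; origin at the centre of the underside.
- clamp: Bystander: wooden ring clamp, 30 x 126 x 22 mm, lying on a thin steel plate at the left; origin at the centre of the underside.
- can: Bystander: cut-open can, 71 mm across, 88 mm high, standing on the bench; origin at the centre of the underside.

How it is judged:
By the outcome, as a careful person would: the job done as asked, in the order asked, and still so for the second after the job is handed in, with the robot touching nothing.
It also fails if it takes over 40 s, if anything falls off the work surface, if the arm or the gripper's body presses on something with over 40 N, if the wrist force passes 120 N, or if a joint passes its speed limit or range.

## Working session

There is one attempt and no reset: what is moved stays moved. The work goes in short steps, Python scripts to look and compute and a tool call to move; the robot and the scene stay as the last step left them, time stands still between calls to the robot, and variables do not carry over. Pictures are saved under pics/ and viewed, at most 10 in all, crops included, and the job is handed in when it is done.

Besides the shell and the picture viewer there is one more tool, called after "Call:" as a command line: name --argument value ..., lists and objects as JSON in quotes. play_rows: Moves the arm, as the interface text tells. Its arguments: {"type":"object","properties":{"steps":{"type":"array","items":{"type":"array","items":{"type":"array","items":{"type":"number"}}}},"force":{"type":"number"}},"required":["steps"]}

```bash
mkdir -p pics; cat > h.py <<'E'
import numpy as np,cv2
from cell import *
def save(n,f): cv2.imwrite(f'pics/{f}.png',cv2.cvtColor(n['frame'],cv2.COLOR_RGB2BGR))
def proj(c,P):
    V=np.array(c['view']);K=np.array(c['intrinsics'])
    p=(V[:3,:3]@np.atleast_2d(P).T).T+V[:3,3]
    s=np.c_[p[:,0]/-p[:,2],-p[:,1]/-p[:,2]]
    s=s*(1+c['k1']*(s**2).sum(1,keepdims=True))
    return s@K[:2,:2].T+K[:2,2]
def ray(c,uv):
    V=np.array(c['view']);K=np.array(c['intrinsics'])
    d=np.linalg.solve(K[:2,:2],np.array(uv,float)-K[:2,2]);s=d.copy()
    for _ in range(20): s=d/(1+c['k1']*(s@s))
    v=V[:3,:3].T@np.array([s[0],-s[1],-1]);o=-V[:3,:3].T@V[:3,3]
    return o,v/np.linalg.norm(v)
def atz(c,uv,z):
    o,v=ray(c,uv);return o+v*(z-o[2])/v[2]
def tri(obs):
    A=np.zeros((3,3));b=np.zeros(3)
    for c,uv in obs:
        o,v=ray(c,uv);M=np.eye(3)-np.outer(v,v);A+=M;b+=M@o
    return np.linalg.solve(A,b)
E
python3 - <<'E'
from h import *
cv=[]
for n in('scene','top'):
    c=read_camera(n);save(c,n);cv.append(c['frame'])
    print(n,np.round(-np.array(c['view'])[:3,:3].T@np.array(c['view'])[:3,3],3))
    for t in('basket','basket_grip','drip_stand','hook_tip','pliers','clamp','can'):
        for s in silhouettes(n,t)[:2]: print(t,round(s['p'],2),s['extent'])
print(get_obs())
E
```

```text
scene [ 0.081 -0.104  1.229]
basket 0.74 [332.4, 246.7, 371.0, 291.0]
basket_grip 0.8 [336.4, 246.9, 369.8, 290.7]
drip_stand 0.93 [247.7, 151.3, 290.5, 224.4]
drip_stand 0.33 [350.5, 277.4, 363.4, 285.0]
hook_tip 0.96 [248.7, 153.8, 289.7, 227.3]
pliers 0.57 [215.7, 267.5, 264.0, 302.9]
clamp 0.62 [156.5, 237.3, 207.3, 256.1]
can 0.59 [349.1, 190.3, 381.4, 221.2]
top [0.443 0.225 1.182]
basket 0.81 [332.3, 209.5, 364.1, 231.2]
basket_grip 0.65 [216.8, 175.3, 274.4, 232.9]
basket_grip 0.56 [334.1, 205.9, 364.4, 235.2]
drip_stand 0.79 [217.4, 174.0, 269.1, 232.3]
drip_stand 0.69 [332.1, 210.6, 363.5, 233.1]
hook_tip 0.67 [216.3, 174.5, 273.3, 229.6]
pliers 0.63 [246.5, 268.4, 290.4, 283.4]
clamp 0.67 [185.7, 262.3, 222.1, 292.3]
can 0.64 [302.5, 135.8, 328.7, 164.7]
{'time_s': 0.8, 'qpos': array([69.16203408, 18.38945564, -4.0188458 , 83.10759565,  1.29659465,
       78.54258771, -3.25941224]), 'joint_velocities': array([ 0.08783038, -0.02038733,  0.07168893,  0.14059057,  0.01947978,
        0.03421339,  0.0003738 ]), 'effort': array([ 1.27056064e-04, -4.91040409e+01, -4.02812921e-01, -3.12753224e+01,
       -6.37343642e-02,  3.35759937e-02,  2.70895225e-05]), 'tool_pos': array([ 0.23975888, -0.60417658,  0.22261452]), 'tool_rot': array([1.79994403e+02, 3.55752681e-03, 2.16502728e+01]), 'force': array([-0.74696773, -0.21248329,  0.58221703]), 'wrist_torque': array([0.01364147, 0.02047449, 0.00898879]), 'grasp_force': 0.0, 'grip_width': 0.08712735456653056}
```

View pics/scene.png

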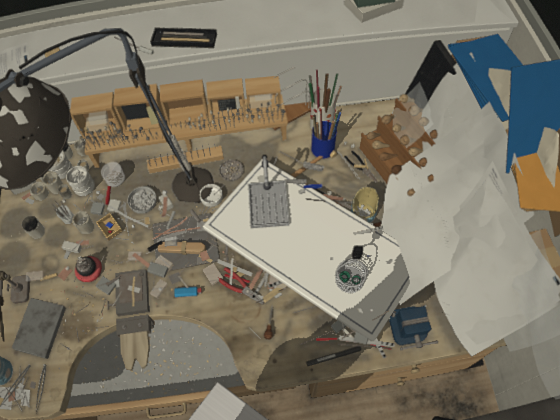

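View pics/top.png

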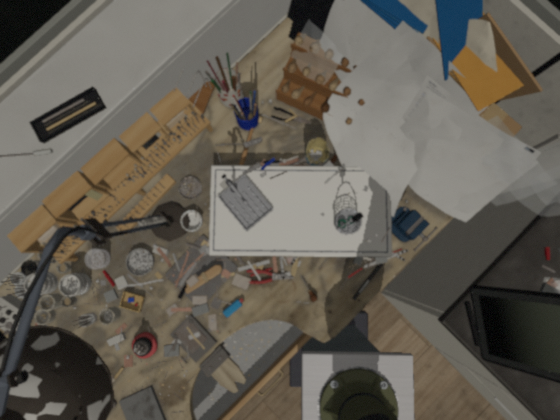

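The scene view shows the stand at about (269,203) with its post near (266,170), and the basket at (352,273) with its black grip at (357,252). In the top view the stand is at (245,202) and the basket at (348,217). I'll enlarge both.

```bash
python3 - <<'E'
from h import *
a=cv2.imread('pics/scene.png');b=cv2.imread('pics/top.png')
f=lambda im,x,y,w,h:cv2.resize(im[y:y+h,x:x+w],(390,290),interpolation=cv2.INTER_CUBIC)
o=np.vstack([np.hstack([f(a,230,150,78,58+0),f(a,320,225,78,58)]),np.hstack([f(b,205,165,78,58),f(b,315,175,78,58)])])
cv2.imwrite('pics/crops.png',o)
E
```

```text
(no output)
```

View pics/crops.png

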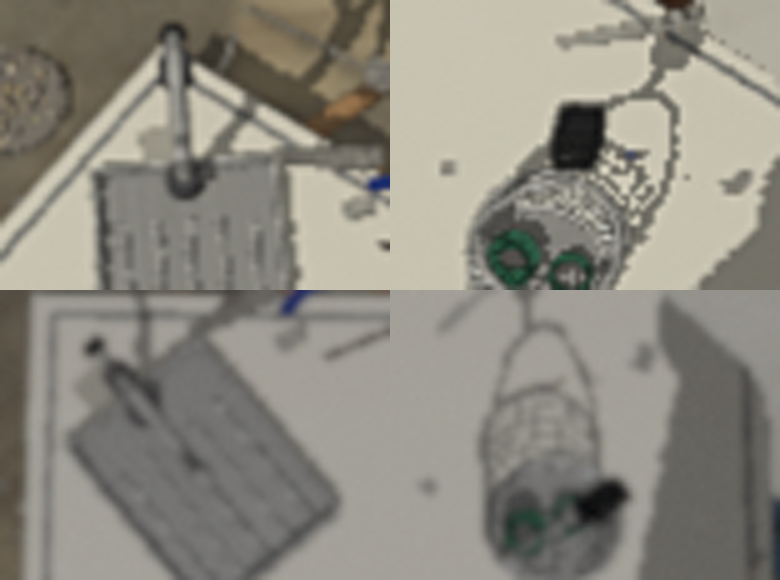

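The crops show the pan corners, with the post at its far edge in the scene view (base near (267,187)). The grip is at (358,252) in scene and (357,217) in top. Next I'll fit the stand's pose and triangulate the grip.

```bash
python3 - <<'E'
from h import *
from scipy.optimize import least_squares
s=read_camera('scene');t=read_camera('top')
print('grip',tri([(s,(358,252)),(t,(357.4,217))]))
for n,c,u in(('s',s,(358,252)),('t',t,(357.4,217))):print(atz(c,u,.055+.164))
ps=np.array([[250,183],[288,182],[290,225],[251,226]],float)
pt=np.array([[219,194],[245,175],[273,207],[245,229]],float)
print([np.round(atz(s,p,.063),3) for p in ps],[np.round(atz(t,p,.063),3) for p in pt])
# order along +x short edge: left,right ; then -x
L=np.array([[.065,.05,.01],[.065,-.05,.01],[-.065,-.05,.01],[-.065,.05,.01]])
def W(q,P):
    a=q[2];R=np.array([[np.cos(a),-np.sin(a),0],[np.sin(a),np.cos(a),0],[0,0,1]])
    return P@R.T+[q[0],q[1],.055]
x0=np.r_[np.mean([atz(s,p,.063) for p in ps],0)[:2],0]
best=None
for a in np.arange(0,6.3,.7):
    r=least_squares(lambda q:np.r_[(proj(s,W(q,L))-ps).ravel(),(proj(t,W(q,L))-pt).ravel()],np.r_[x0[:2],a])
    if best is None or r.cost<best.cost: best=r
q=best.x;print(q,np.degrees(q[2])%360,best.cost,np.round(best.fun,1))
P=np.array([[.052,0,0],[.052,0,.15],[.032,0,.16],[0,0,.139],[-.02,0,.154]])
print(proj(s,W(q,P)),proj(t,W(q,P)))
c=read_camera('wrist');save(c,'w0');print(np.round(c['view'],3),c['intrinsics'],c['k1'],get_obs()['tool_pos'])
for k in(s,t):print(k['intrinsics'][0])
E
```

```text
grip [0.5276735  0.03752201 0.21980511]
[0.52798346 0.03767684 0.219     ]
[0.52778621 0.03731921 0.219     ]
[array([0.601, 0.402, 0.063]), array([0.662, 0.321, 0.063]), array([0.56 , 0.242, 0.063]), array([0.5  , 0.321, 0.063])] [array([0.604, 0.401, 0.063]), array([0.659, 0.327, 0.063]), array([0.568, 0.246, 0.063]), array([0.504, 0.324, 0.063])]
[0.58177468 0.32252533 0.67130498] 38.46294207991777 8.566487452425973 [ 0.1 -0.7 -0.5 -1.4 -0.  -1.2 -0.2 -0.3 -0.6  0.6  1.2 -1.7  1.   1.9
  1.   1.6]
[[269.09614906 187.52136618]
 [266.74243782 155.58297606]
 [266.80626963 160.09548941]
 [267.55933128 176.11892319]
 [267.55251065 179.89198465]] [[235.42721855 188.04102793]
 [228.74568876 178.57709886]
 [233.09048632 184.11858334]
 [241.72625144 195.39803017]
 [246.03121389 200.85614432]]
[[ 0.369 -0.929 -0.002 -0.649]
 [ 0.898  0.357 -0.256  0.033]
 [ 0.238  0.092  0.967 -0.391]
 [ 0.     0.     0.     1.   ]] [[312.4462155    0.         276.61897063]
 [  0.         312.4462155  206.55973017]
 [  0.           0.           1.        ]] -0.06273637679419405 [ 0.23977166 -0.60418569  0.22259277]
[511.36988513   0.         285.95213367]
[395.97905815   0.         272.96567512]
```

Stand pose is about (0.582, 0.323) at yaw 38.5°, and the projected post agrees with the picture. The grip is at (0.528, 0.037, 0.219). I'll move above the basket now.

Call:
play_rows --steps '[[[0, 0, -0.047, 0, 0, 0, 0.087], [0, 0, -0.047, 0, 0, 0, 0.087], [0.01, -0.01, -0.046, 0, 0, 0, 0.087], [0.03, -0.029, 0, 0, 0, 0, 0.087], [0.031, -0.03, 0, 0, 0, 0, 0.087], [0.031, -0.03, 0, 0, 0, 0, 0.087], [0.031, -0.03, 0, 0, 0, 0, 0.087], [0.031, -0.03, 0, 0, 0, 0, 0.087], [0.031, -0.03, 0, 0, 0, 0, 0.087], [0.031, -0.03, 0, 0, 0, 0, 0.087], [0.031, -0.03, 0, 0, 0, 0, 0.087], [0.031, -0.03, 0, 0, 0, 0, 0.087]]]'

```text
time_s: 2.15
tool_pos: [0.405, -0.2368, 0.3629]
tool_rot: [179.9, -0.0, 21.6]
force: [0.5, -0.0, -0.5]
grip_width: 0.087
grasp_force: 0.0
```

Call:
play_rows --steps '[[[0.031, -0.03, 0, 0, 0, 0, 0.087], [0.031, -0.03, 0, 0, 0, 0, 0.087], [0.031, -0.03, 0, 0, 0, 0, 0.087], [0.031, -0.03, 0, 0, 0, 0, 0.087], [0.031, -0.03, 0, 0, 0, 0, 0.087], [0.031, -0.031, 0, 0, 0, 0, 0.087], [0.03, -0.03, 0, 0, 0, 0, 0.087], [0, 0, 0, 0, 0, 0, 0.087], [0, 0, 0, 0, 0, 0, 0.087]]]'

```text
time_s: 3.05
tool_pos: [0.5274, 0.0381, 0.3624]
tool_rot: [-180.0, 0.0, 21.8]
force: [0.5, -2.3, -0.2]
grip_width: 0.087
grasp_force: 0.0
```

```bash
python3 - <<'E'
from h import *
o=get_obs();print(o['time_s'],o['tool_pos'],o['tool_rot'],o['qpos'].round(1),o['force'])
c=read_camera('wrist');save(c,'w1')
print(proj(c,[[.5277,.0375,.2195],[.5277,.0375,.055]]))
for t in('basket','basket_grip'):
    for s in silhouettes('wrist',t)[:2]: print(t,round(s['p'],2),s['extent'])
E
```

```text
3.05 [0.5274098  0.03808951 0.36242503] [-1.79998830e+02  2.22634207e-02  2.17983703e+01] [ 32.5   4.  -41.6  85.3   2.7  91.7 -77.1] [ 0.51654813 -2.31129366 -0.16568293]
[[278.42468863 194.34573271]
 [278.0726003  170.60874022]]
basket 0.76 [246.0, 152.9, 300.5, 207.7]
basket 0.68 [1.3, 0.0, 155.6, 122.3]
basket_grip 0.83 [251.3, 149.9, 304.6, 208.2]
```

View pics/w1.png

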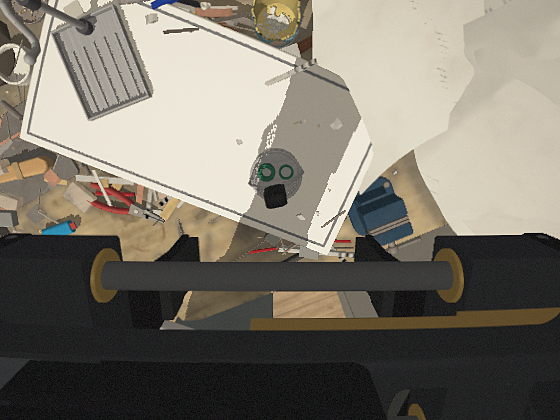

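The grip shows at (275,195), within 3 px of the prediction, and both rings are at (267,172) and (287,172). I'll zoom in to get the bail's yaw.

```bash
python3 - <<'E'
import cv2
a=cv2.imread('pics/w1.png')[135:225,220:340]
cv2.imwrite('pics/w1c.png',cv2.resize(a,(800,600),interpolation=cv2.INTER_CUBIC))
E
```

```text
(no output)
```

View pics/w1c.png

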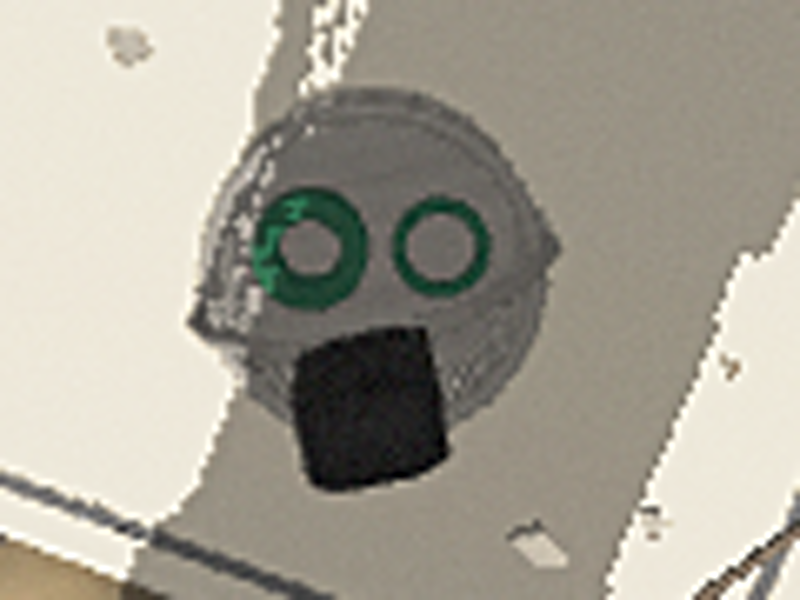

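The bail's feet show on the rim at crop (200,325) and (553,250), i.e. full-image (250,183.8) and (302.9,172.5).

```bash
python3 - <<'E'
from h import *
c=read_camera('wrist')
a=atz(c,(250,183.75),.101);b=atz(c,(302.9,172.5),.101)
print(a,b,np.linalg.norm(a-b),(a+b)/2,np.degrees(np.arctan2(*(a-b)[1::-1])))
# grip top-face centre: crop (372,425)
g=atz(c,(220+372/6.667,135+425/6.667),.244);print('gtop',g)
for u in((293,345),(425,325),(447,455),(325,492)):print(atz(c,(220+u[0]/6.667,135+u[1]/6.667),.24))
E
```

```text
[0.50269103 0.06639514 0.101     ] [0.54387204 0.00454368 0.101     ] 0.07430665616028168 [0.52328154 0.03546941 0.101     ] 123.65587945887593
gtop [0.52789917 0.03745055 0.244     ]
[0.53363306 0.05155714 0.24      ]
[0.54301052 0.03549195 0.24      ]
[0.52684025 0.02566407 0.24      ]
[0.51545972 0.03974598 0.24      ]
```

Call:
play_rows --force 30 --steps '[[[0, 0.001, 0, 0, 0, -0.104, 0.087], [0, 0, 0.02, 0, 0, -0.104, 0.087], [0, 0, 0.04, 0, 0, 0, 0.087], [0, 0, 0.04, 0, 0, 0, 0.087], [0, 0, 0.03, 0, 0, 0, 0.087], [0, 0, 0.02, 0, 0, 0, 0.06], [0, 0, 0.012, 0, 0, 0, 0.04], [0, 0, 0, 0, 0, 0, 0.03], [0, 0, 0, 0, 0, 0, 0.026], [0, 0, 0, 0, 0, 0, 0.024]]]'

```text
time_s: 4.25
tool_pos: [0.5288, 0.0361, 0.202]
tool_rot: [179.9, -0.1, 33.5]
force: [0.1, 0.3, 0.1]
grip_width: 0.0547
grasp_force: 0.0
```

```bash
python3 - <<'E'
from h import *
o=get_obs();print(o['time_s'],o['tool_pos'],o['tool_rot'],o['qpos'].round(1),o['force'],o['grip_width'],o['grasp_force'])
E
```

```text
4.25 [0.52879703 0.03614906 0.2020304 ] [ 1.79905653e+02 -1.12707218e-01  3.35402094e+01] [ 32.6   7.3 -42.2 100.7   5.1  73.8 -67.2] [0.12725053 0.31997351 0.10214938] 0.05473698078721728 0.0
```

Call:
play_rows --force 30 --steps '[[[0, -0.0015, 0, 0, 0, 0, 0.035], [0, 0, 0, 0, 0, 0, 0.025], [0, 0, 0, 0, 0, 0, 0.022], [0, 0, 0, 0, 0, 0, 0.018], [0, 0, 0, 0, 0, 0, 0.01], [0, 0, 0, 0, 0, 0, 0.005], [0, 0, 0, 0, 0, 0, 0.0], [0, 0, 0, 0, 0, 0, 0.0]]]'

```text
time_s: 5.05
tool_pos: [0.5269, 0.0375, 0.2005]
tool_rot: [-180.0, 0.0, 33.6]
force: [-1.6, 0.6, -0.7]
grip_width: 0.02
grasp_force: 30.0
```

Call:
play_rows --steps '[[[0, 0, -0.005, 0, 0, 0, 0], [0, 0, -0.01, 0, 0, 0, 0], [0, 0, -0.015, 0, 0, 0, 0], [0, 0, -0.015, 0, 0, -0.03, 0], [0, 0, -0.012, 0, 0, -0.03, 0], [0, 0, -0.005, 0, 0, -0.026, 0], [0, 0, 0, 0, 0, 0, 0]]]'

```text
time_s: 5.75
tool_pos: [0.5277, 0.0376, 0.264]
tool_rot: [179.9, -0.1, 38.5]
force: [0.2, -0.6, -3.1]
grip_width: 0.0195
grasp_force: 30.0
```

Call:
play_rows --steps '[[[0.006, -0.007, 0, 0, 0, 0, 0], [0.012, -0.013, 0, 0, 0, 0, 0], [0.017, -0.019, 0, 0, 0, 0, 0], [0.02, -0.022, 0, 0, 0, 0, 0], [0.02, -0.022, 0, 0, 0, 0, 0], [0.02, -0.022, 0, 0, 0, 0, 0], [0.02, -0.022, 0, 0, 0, 0, 0], [0.02, -0.022, 0, 0, 0, 0, 0], [0.017, -0.019, 0, 0, 0, 0, 0], [0.012, -0.013, 0, 0, 0, 0, 0], [0.007, -0.008, 0, 0, 0, 0, 0], [0, 0, 0, 0, 0, 0, 0]]]'

```text
time_s: 6.95
tool_pos: [0.542, 0.2939, 0.2618]
tool_rot: [-179.9, 0.1, 38.7]
force: [-1.0, -0.1, -2.3]
grip_width: 0.0199
grasp_force: 30.0
```

```bash
python3 - <<'E'
from h import *
o=get_obs();print(o['time_s'],o['tool_pos'],o['tool_rot'],o['qpos'].round(1),o['force'],o['grip_width'],o['grasp_force'])
q=np.array([.5818,.3225,np.radians(38.5)]);a=q[2]
R=np.array([[np.cos(a),-np.sin(a),0],[np.sin(a),np.cos(a),0],[0,0,1]])
P=np.array([[.052,0,0],[.032,0,.16],[0,0,.139],[-.02,0,.154]])@R.T+[q[0],q[1],.055]
w=read_camera('wrist');s=read_camera('scene')
save(w,'w2');save(s,'s2')
for c in(w,s):print(proj(c,P).round(1).tolist())
A=cv2.imread('pics/w2.png')[0:300,80:480];B=cv2.imread('pics/s2.png')[120:255,190:370]
cv2.imwrite('pics/m2.png',np.vstack([cv2.resize(A,(400,300)),cv2.resize(B,(400,300),interpolation=cv2.INTER_CUBIC)]))
cv2.imwrite('pics/m2.png',np.hstack([cv2.resize(A,(400,300)),cv2.resize(B,(400,300),interpolation=cv2.INTER_CUBIC)]))
E
```

```text
6.95 [0.54203647 0.29390216 0.26182486] [-1.79897841e+02  5.03700828e-02  3.86645540e+01] [  8.3  19.9 -50.1  83.4  15.2  83.8 -93.1] [-0.95586104 -0.06638693 -2.29535009] 0.019860477283803902 29.970990219153464
[[280.8, 94.9], [282.9, 104.7], [282.1, 152.0], [282.1, 182.6]]
[[269.1, 187.5], [266.8, 160.1], [267.6, 176.1], [267.6, 179.9]]
```

View pics/m2.png

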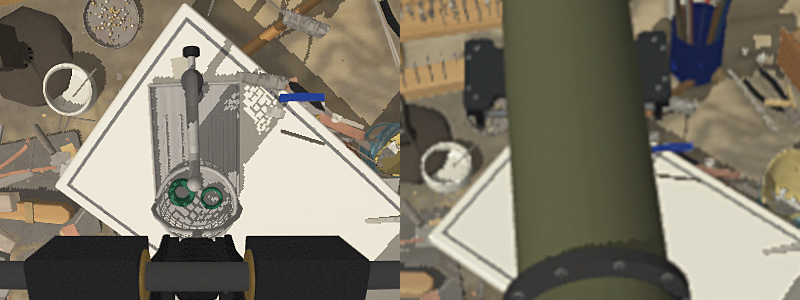

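The wrist view shows the hook ball at (273,184) against a predicted (282,183), and the cup rim centred near column 278 with both rings in it. So the stand's lateral estimate needs a correction.

```bash
python3 - <<'E'
from h import *
o=get_obs();p=o['tool_pos'];w=read_camera('wrist')
V=np.array(w['view'])
a=np.radians(o['tool_rot'][2]);x=np.array([np.cos(a),np.sin(a),0]);y=np.array([-np.sin(a),np.cos(a),0])
cup=p+[0,0,-.0305-.068]
print('cup proj',proj(w,cup+np.array([[0,0,0],.036*x,.036*y,-.036*y])).round(1).tolist())
ball=atz(w,(273,184),.209);top=np.array([0,0])
for n,v in(('wrist',ball),):print(n,v)
t=read_camera('top');s=read_camera('scene')
print('top',atz(t,(244,200),.209))
r=ball-p;print('ball rel TCP in tool-aligned x,left:',r@x,r@y)
# ball colour blob in grey: refine ball centre
im=cv2.imread('pics/w2.png')[140:215,230:330];cv2.imwrite('pics/w2c.png',cv2.resize(im,(800,600),interpolation=cv2.INTER_CUBIC))
E
```

```text
cup proj [[278.2, 205.9], [278.3, 164.3], [236.6, 205.9], [319.8, 206.0]]
wrist [0.56260768 0.31141975 0.209     ]
top [0.56820762 0.31516864 0.209     ]
ball rel TCP in tool-aligned x,left: 0.027852396522877586 0.0038314124531877813
```

View pics/w2c.png

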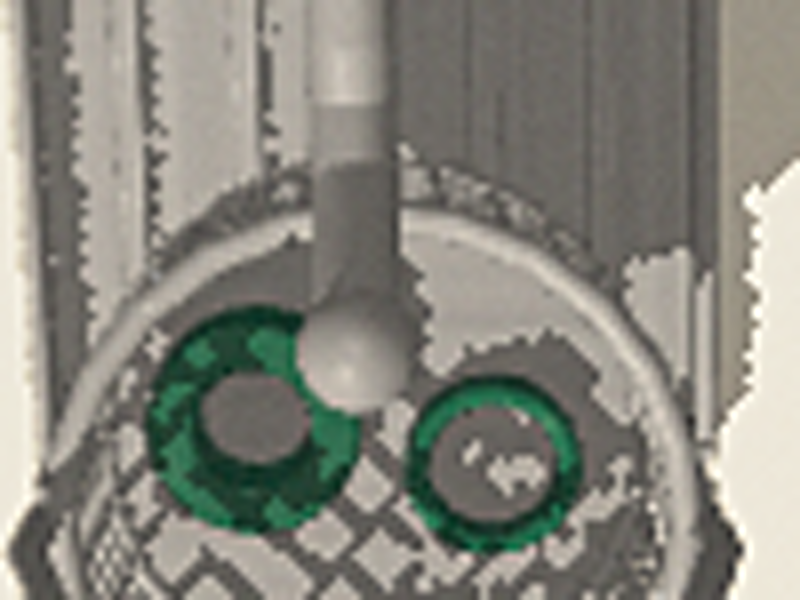

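The ball is refined to (274.6,183.8), which is 28 mm ahead of the tool and 2 mm to its left. The throat is therefore 48 mm ahead. The bail clears the ball by about 14 mm, so I'll go over it and lower.

Call:
play_rows --steps '[[[0.005, -0.001, 0, 0, 0, 0, 0], [0.01, -0.001, 0, 0, 0, 0, 0], [0.012, 0, 0, 0, 0, 0, 0], [0.011, 0, 0, 0, 0, 0, 0], [0.007, 0, 0, 0, 0, 0, 0], [0.003, 0, 0, 0, 0, 0, 0], [0, 0, 0, 0, 0, 0, 0], [0, 0, 0, 0, 0, 0, 0]]]'

```text
time_s: 8.0
tool_pos: [0.5793, 0.3233, 0.2625]
tool_rot: [180.0, 0.0, 38.5]
force: [-0.4, 0.1, -1.7]
grip_width: 0.0199
grasp_force: 30.0
```

Call:
play_rows --steps '[[[0, 0, 0.005, 0, 0, 0, 0], [0, 0, 0.008, 0, 0, 0, 0], [0, 0, 0.008, 0, 0, 0, 0], [0, 0, 0.005, 0, 0, 0, 0], [0, 0, 0.003, 0, 0, 0, 0], [0, 0, 0, 0, 0, 0, 0], [0, 0, 0, 0, 0, 0, 0]]]'

```text
time_s: 8.7
tool_pos: [0.5796, 0.3233, 0.2337]
tool_rot: [180.0, -0.0, 38.5]
force: [0.5, -0.3, -2.6]
grip_width: 0.0197
grasp_force: 30.0
```

```bash
python3 - <<'E'
from h import *
o=get_obs();print(o['time_s'],o['tool_pos'],o['tool_rot'],o['force'],o['wrist_torque'],o['grip_width'],o['grasp_force'])
w=read_camera('wrist');save(w,'w3')
cv2.imwrite('pics/w3c.png',cv2.resize(cv2.imread('pics/w3.png')[30:240,140:420],(800,600),interpolation=cv2.INTER_CUBIC))
E
```

```text
8.7 [0.57961927 0.32334625 0.23366145] [ 1.79996674e+02 -1.32382313e-02  3.84895014e+01] [ 0.47343712 -0.32054135 -2.59833432] [-0.02097884 -0.00264696 -0.00419078] 0.019671041102243856 29.97084163594991
```

View pics/w3c.png

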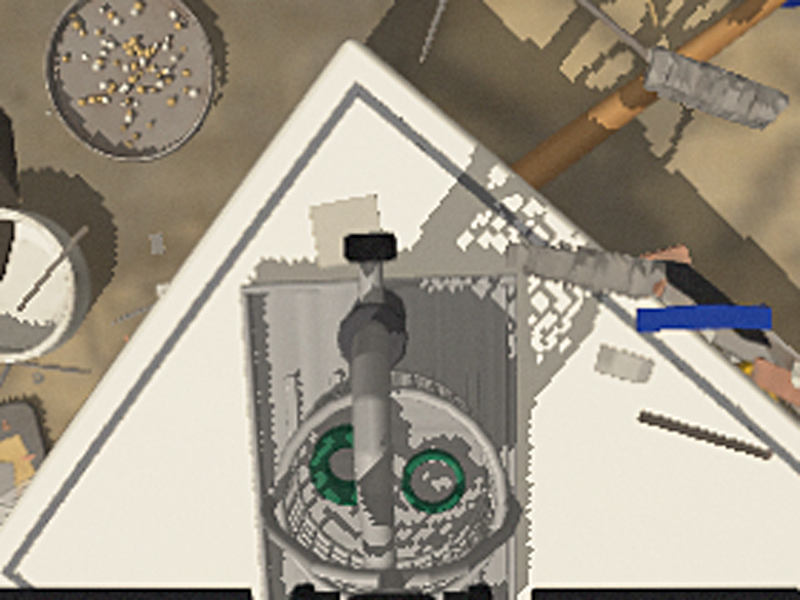

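The hook wire passes through the bail, with both rings in the cup. The hook is at crop column 374 and the basket centre at 391, so it is about 4 mm to the left. I'll shift and lower the rest.

Call:
play_rows --steps '[[[0, -0.002, 0, 0, 0, 0, 0], [0, -0.002, 0, 0, 0, 0, 0], [0, 0, 0.002, 0, 0, 0, 0], [0, 0, 0.002, 0, 0, 0, 0], [0, 0, 0.001, 0, 0, 0, 0], [0, 0, 0, 0, 0, 0, 0]]]'

```text
time_s: 9.35
tool_pos: [0.577, 0.3262, 0.2281]
tool_rot: [180.0, 0.0, 38.5]
force: [-0.3, -0.4, -2.2]
grip_width: 0.0198
grasp_force: 30.0
```

Call:
play_rows --steps '[[[0, 0, 0.001, 0, 0, 0, 0], [0, 0, 0.001, 0, 0, 0, 0], [0, 0, 0, 0, 0, 0, 0]]]'

```text
time_s: 9.65
tool_pos: [0.5772, 0.3265, 0.227]
tool_rot: [180.0, -0.0, 38.5]
force: [-0.4, -0.5, -0.9]
grip_width: 0.0197
grasp_force: 30.0
```

Call:
play_rows --steps '[[[0, 0, 0.001, 0, 0, 0, 0], [0, 0, 0, 0, 0, 0, 0]]]'

```text
time_s: 9.85
tool_pos: [0.5773, 0.3266, 0.2267]
tool_rot: [180.0, -0.1, 38.5]
force: [-1.0, -1.4, 5.8]
grip_width: 0.0201
grasp_force: 30.0
```

Call:
play_rows --steps '[[[0, 0, 0.001, 0, 0, 0, 0], [0, 0, 0, 0, 0, 0, 0]]]'

```text
time_s: 10.05
tool_pos: [0.5773, 0.3266, 0.2265]
tool_rot: [179.9, -0.1, 38.5]
force: [-2.1, -1.7, 9.2]
grip_width: 0.0198
grasp_force: 30.0
```

Call:
play_rows --force 5 --steps '[[[-0.001, 0, 0, 0, 0, 0, 0], [0, 0, -0.001, 0, 0, 0, 0], [0, 0, 0, 0, 0, 0, 0.015], [0, 0, 0, 0, 0, 0, 0.015]]]'

```text
time_s: 10.45
tool_pos: [0.5768, 0.3262, 0.2263]
tool_rot: [180.0, -0.1, 38.5]
force: [1.4, 0.9, 4.7]
grip_width: 0.02
grasp_force: 5.0
```

```bash
python3 - <<'E'
from h import *
o=get_obs();print(o['time_s'],o['tool_pos'],o['tool_rot'],o['force'],o['wrist_torque'],o['grip_width'],o['grasp_force'])
E
```

```text
10.45 [0.57683304 0.32621059 0.22632316] [ 1.79981462e+02 -1.08853273e-01  3.84856163e+01] [1.37966133 0.93289388 4.74608698] [ 0.03779611 -0.33137008  0.00153084] 0.02001830948896156 4.999971342112985
```

Call:
play_rows --steps '[[[0, 0, 0, 0, 0, 0, 0.022], [0, 0, 0, 0, 0, 0, 0.024], [0, 0, 0, 0, 0, 0, 0.028], [0, 0, 0, 0, 0, 0, 0.035], [0, 0, 0, 0, 0, 0, 0.045], [0, 0, 0, 0, 0, 0, 0.055], [0, 0, 0, 0, 0, 0, 0.06], [0, 0, 0, 0, 0, 0, 0.06], [0, 0, 0, 0, 0, 0, 0.06], [0, 0, 0, 0, 0, 0, 0.06]]]'

```text
time_s: 11.45
tool_pos: [0.5762, 0.3258, 0.2255]
tool_rot: [180.0, 0.0, 38.5]
force: [-1.4, 0.5, -0.4]
grip_width: 0.0597
grasp_force: 0.0
```

Call:
play_rows --steps '[[[0, 0, -0.01, 0, 0, 0, 0.06], [0, 0, -0.02, 0, 0, 0, 0.06], [0, 0, -0.03, 0, 0, 0, 0.06], [0, 0, -0.04, 0, 0, 0, 0.06], [0, 0, -0.045, 0, 0, 0, 0.06], [-0.03, 0, -0.03, 0, 0, 0, 0.06], [-0.045, 0, 0, 0, 0, 0, 0.06], [-0.045, 0, 0, 0, 0, 0, 0.06], [0, 0, 0, 0, 0, 0, 0.06], [0, 0, 0, 0, 0, 0, 0.06]]]'

```text
time_s: 12.45
tool_pos: [0.4823, 0.2505, 0.402]
tool_rot: [179.8, -0.1, 38.4]
force: [0.0, -0.2, 0.3]
grip_width: 0.0604
grasp_force: 0.0
```

```bash
python3 - <<'E'
from h import *
o=get_obs();print(o['time_s'],o['tool_pos'],o['force'],o['grip_width'])
w=read_camera('wrist');save(w,'w4');t=read_camera('top');save(t,'t4')
A=cv2.resize(cv2.imread('pics/w4.png')[0:270,140:420],(400,386));B=cv2.resize(cv2.imread('pics/t4.png')[145:265,190:314],(400,386),interpolation=cv2.INTER_CUBIC)
cv2.imwrite('pics/m4.png',np.hstack([A,B]))
E
```

```text
12.45 [0.48229147 0.25049041 0.40196795] [ 0.03430588 -0.19002952  0.32472013] 0.0603909311846172
```

View pics/m4.png

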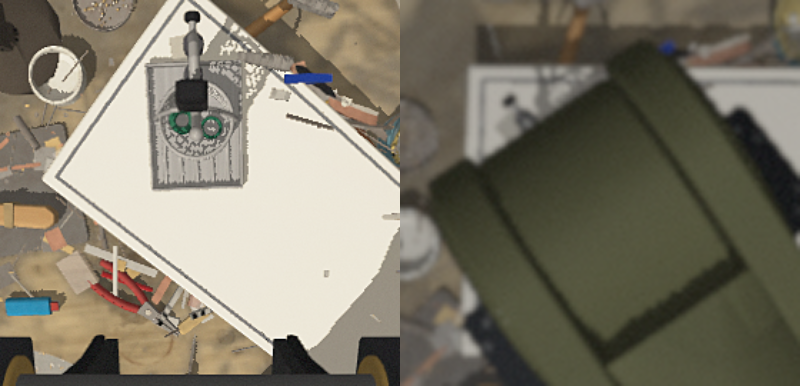

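The basket hangs in the hook with its grip at (191,95), the ball at (197,125) in front of it and both rings in the cup. I'll let it settle and check that it's still before handing in.

Call:
play_rows --steps '[[[0, 0, 0, 0, 0, 0, 0.06], [0, 0, 0, 0, 0, 0, 0.06], [0, 0, 0, 0, 0, 0, 0.06], [0, 0, 0, 0, 0, 0, 0.06], [0, 0, 0, 0, 0, 0, 0.06], [0, 0, 0, 0, 0, 0, 0.06], [0, 0, 0, 0, 0, 0, 0.06], [0, 0, 0, 0, 0, 0, 0.06], [0, 0, 0, 0, 0, 0, 0.06], [0, 0, 0, 0, 0, 0, 0.06], [0, 0, 0, 0, 0, 0, 0.06], [0, 0, 0, 0, 0, 0, 0.06]]]'

```text
time_s: 13.75
tool_pos: [0.4823, 0.2511, 0.4005]
tool_rot: [180.0, -0.0, 38.5]
force: [0.1, -0.9, 0.0]
grip_width: 0.0598
grasp_force: 0.0
```

```bash
python3 - <<'E'
from h import *
for i in range(6):
    w=read_camera('wrist');im=w['frame'][0:130,230:330].astype(int)
    m=im.max(2)<45;m[:40]=0;ys,xs=np.nonzero(m)
    g=(im[...,1]-im[...,0]>25);print(xs.mean().round(2),ys.mean().round(2),len(xs),[np.round(v.mean(),2) for v in np.nonzero(g)],g.sum())
a=w['frame'];b=cv2.cvtColor(cv2.imread('pics/w4.png'),cv2.COLOR_BGR2RGB)
print(np.abs(a[40:125,235:320].astype(int)-b[40:125,235:320]).mean())
w['frame']=a;save(w,'w5')
E
```

```text
45.92 66.35 389 [np.float64(86.28), np.float64(45.02)] 191
46.01 66.26 393 [np.float64(86.48), np.float64(45.29)] 199
46.11 66.31 398 [np.float64(86.46), np.float64(45.53)] 198
46.2 66.36 379 [np.float64(86.49), np.float64(45.35)] 192
46.02 66.28 388 [np.float64(86.55), np.float64(45.37)] 193
45.99 66.23 390 [np.float64(86.45), np.float64(45.16)] 191
21.726782006920416
```

```bash
python3 -c "
from cell import *
print(sign_off())"
```

```text
the job is handed in; nothing more can be done
None
```

The basket hangs at rest by its bail in the hook's throat over the pan with both rings inside, the gripper is clear of it, and the job was handed in at about 14 s; the pliers, clamp and can were kept clear of by plan but not rechecked at the end.

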